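# Catch the falling lid of a clock case and lower it shut

### The job

The glazed lid of the clock-movement case is standing up. Tip it forward over the case with a finger until it falls by its own weight, get the finger under it and catch its front edge on the outside of a finger while it is still well up, then lower it slowly on that finger, without any drop or bang, until it is fully shut. Never grip or force the lid, and leave the movement in the case and the things on the bench where they are.

Things in the scene. Friction and masses are not known exactly. Their poses are not given: they have to be found in the camera images.
- case: dark wooden open-topped case, fixed to the bench, 130 mm deep (its x) by 220 mm wide (its y) by 75 mm high; origin at the centre of its underside on the bench; its x axis points from its open front to its hinge side, roughly to the robot's right (world -y) at a varying yaw. The hinge runs along the top of its +x side
- hinge_line (a point): middle of the lid's hinge line, fixed on the case: 65 mm along case +x from the case's centre, 75 mm above the bench; axes as the case's
- lid_edge (a point): middle of the lid's free front edge, on its underside. The lid is a flat wood frame with a clear pane and brass edge strip, 165 mm from hinge to edge, 220 mm wide, 10 mm thick, 0.27 to 0.35 kg. Shut, its edge overhangs the case's front by 30 mm, 75 mm above the bench: a finger fits under it. Turns with the lid: x from the edge to the hinge, z out of the outer face
- lid (a joint): lid angle, rad: 0 shut and level, 1.57 upright, 1.85 its stop leaning back. Hinge friction 0.05 N m, damping 0.2 N m s/rad: the lid stays where left between about 1.65 and 1.35 (beyond, it sinks back to the stop); let go at 1.2 or lower it falls by itself, slowly at first, taking 1 to 2 s from 1.2 to 0.6, and left alone it bangs shut at 0.8 to 1.2 rad/s
- weight_a: loose brass clock weight, 38 mm across, 66 mm tall, upright; origin at the centre of its underside; leave alone
- weight_b: second brass clock weight, as weight_a; leave alone
- oil: small amber oil bottle, 32 mm across, 70 mm tall, upright; origin under its centre; leave alone
- tin: open aluminium parts tin, 64 mm across, 30 mm tall; origin under its centre; leave alone
- driver: screwdriver with yellow handle, 170 mm long, lying on the bench; leave alone
- barrel: flat brass spring barrel, 44 mm across, 18 mm tall; origin under its centre; leave alone
- movement: brass clock movement, 75 x 85 x 47 mm, lying loose inside the case well below the lid; origin at the centre of its underside; leave alone

How it is judged:
On the way, in this order (a step that is already met when the one before it is completed fails the run):
1. the lid, tipped over its balance, falls free of the fingers (value of joint lid between 0.5 and 1.4 rad and velocity of joint lid below -0.03 rad/s and contact force between the fingers and lid below 0.02 N), for 0.15 s.
2. the fingers have caught the lid before it is 0.2 rad from shut, and it rests on them from above (value of joint lid between 0.2 and 1.2 rad and contact force between the fingers and lid above 0.2 N and z of the grasp point in the frame of lid_edge below 0.012 m and velocity of joint lid above -0.6 rad/s), for 0.1 s.
At the end, for the whole second after the job is handed in: The lid is shut (joint below 0.03 rad, 5 mm at its edge), and the movement and every loose thing on the bench stand within 15 mm of where they began (value of joint lid below 0.03 rad and distance of each of weight_a, weight_b, oil, tin, driver, barrel, movement from where it was at the start of the episode below 0.015 m); the robot touches nothing.
It fails at once if the lid dropped: it swings down faster than 0.6 rad/s (99 mm/s at its edge) in its last 0.3 rad, save the last 0.04 rad (6.6 mm at its edge) (value of joint lid between 0.04 and 0.3 rad and velocity of joint lid below -0.6 rad/s).
It fails at once if the lid gripped or forced: more than 25 N between fingers and lid (contact force between the fingers and lid above 25 N).
It fails at once if the movement or a thing on the bench is moved more than 15 mm or lifted (distance of any of weight_a, weight_b, oil, tin, driver, barrel, movement from where it was at the start of the episode above 0.015 m).
It also fails if it takes over 54 s, if anything falls off the work surface, if the arm or the gripper's body presses on something with over 40 N, if the wrist force passes 120 N, or if a joint passes its speed limit or range.

### The arm

A 6-joint arm with a two-finger parallel gripper is mounted at the origin on the work surface. World frame = base frame: x ahead of the robot, y to its left, z up, the work surface at z = 0. Lengths are in m, angles in rad, forces in N, time in s.
With the tool pointing down it reaches from about 0.3 to 0.775 m from the base axis. Payload 14.6 kg.
Tool frame: the origin (TCP) lies at the very end of the fingers, on their centre line; the grasp point (between the pads) lies 19 mm behind it; z points along the fingers, y is the line along which they close (so a half turn about z gives the same grasp; the last joint's range is limited). The gripper opens to 94 mm and grips with 3 to 60 N. Pads are 16 mm wide; open, the fingers measure 119 mm over their backs; the gripper's body (75 mm by 177 mm) begins 78 mm behind the grasp point.
Start: joints at [1.231, 0.3, 1.521, -0, 1.321, -0.067], TCP at [0.148, 0.53, 0.205] pointing down, gripper open.
Joint ranges: [-3.03, 3.03], [-0.79, 2.21], [0.23, 2.52], [-1.04, 4.18], [0, 3.07], [-2.55, 2.55]. Speed limits (rad/s): [2.22, 2.22, 2.57, 3.14, 3.14, 3.14].

### API

Orientations are given as [roll, pitch, yaw] about the fixed x, y, z axes, in that order (R = Rz(yaw) Ry(pitch) Rx(roll)).
In Python, from station import telemetry, cams, hand_in, nets gives the robot as it stands.
- The arm moves only by the tool move_arm, never from a script. Its argument "increments" is a list of rows, each a list of 4 numbers: the shift along the tool's x, y, z in m, then the turn about the tool's z in rad. In form: [[tx, ty, tz, roll], ...]. A call has 1 to 20 rows; each row shifts and turns the commanded pose from where the row before left it, along the tool's axes as they then stand; what a row does not reach is not made up. A row lasts 1/8 s, in which the tool goes at most 62.5 mm and 10.7 degrees, less where a joint would pass 70% of its speed; a pose out of reach is approached as far as the arm can. A call is refused whole if a number of a shift passes 0.0625 or a number of a turn 0.188, either way. A call with a gripper value outside its range is refused whole. "grip" is the opening, from 0 (shut) to 1 (fully open), set as the call begins (left out, the last holds). The fingers move at their own pace and stop on an object; "force" is the grip in N (left out, the last holds). Time passes only in rows, so rows that do not move let the fingers close. It gives the time, the measured TCP pose, the force, the opening and the grip force at its end, in the units of the state.
- telemetry.get_obs(): the state, without advancing time (a new reading comes with each control period).
- cams.camera(name): name is "scene" or "top"; returns the picture (400x640x3 uint8, blue, green, red); there is no depth.
- cams.camera_model(name): a dict with "intrinsics" (3x3 intrinsics, pixels), "xyz" and "attitude" of the camera in the world. Camera axes: x right, y up, looking along -z (the intrinsics and any distortion apply to the point x, -y, -z); pixel columns grow to the right and rows downward; lengths in m; the calibration is good to about 2 mm. A picture is of the moment at which its call begins. camera_model takes no time and is no camera call.
- hand_in(): hands the job in; it is judged then, once.
Trained networks look in the newest picture that a camera, given by its name, has taken for a name from the list of things; names that differ only in an ending like _2 or _b are one class to them, and where a whole thing is asked for, a point or a joint stands for the part that bears it (a point fixed in the world has none). Each returns a list of dicts, best first, with "conf" (0 to 1); they miss things now and then, are a little off and sometimes report something else, mostly with a low value. They report only what shows in the picture. A call takes as long as a camera call.
- nets.search_frame(camera, query): "extent" ([left, top, right, bottom] in pixels, round what is visible of it).
- nets.mark_of(camera, query): "centre" ([column, row] in pixels: a listed point, or the origin of a listed thing).
The state is a dict: "time_s": time; "qpos": joint angles; "joint_vel": joint speeds; "tau": joint torques, N m; "ee_pos": TCP position; "eef_rot": TCP orientation; "force": force on the tool from outside, world axes, zero at the start; "moment": the same for the moment, N m; "grip_width": finger opening in m; "grip_force": force on a finger pad.
Only numpy, scipy, OpenCV 4.12 (cv2) and the standard library are available. Lean on these libraries where they do the work, as an engineer would, in place of code of your own. Each camera call takes 0.05 s, during which the arm holds its last target. There are 200 camera calls.

## Working session

There is one attempt and no reset: what is moved stays moved. The work goes in short steps, Python scripts to look and compute and a tool call to move; the robot and the scene stay as the last step left them, time stands still between calls to the robot, and variables do not carry over. Pictures are saved under pics/ and viewed, at most 10 in all, crops included, and the job is handed in when it is done.

Besides the shell and the picture viewer there is one more tool, called after ">>>" by a JSON object that holds its "api" and its "payload". move_arm: Moves the arm, as the interface text tells. Its arguments: {"type":"object","properties":{"increments":{"type":"array"},"grip":{"type":"number"},"force":{"type":"number"}},"required":["increments"]}

```bash
mkdir -p pics; cat > h.py <<'E'
import numpy as np, cv2
from scipy.spatial.transform import Rotation as R
from station import telemetry, cams, hand_in, nets
def model(n):
    m=cams.camera_model(n); a=np.array(m['attitude'])
    Rm=a if a.shape==(3,3) else R.from_euler('xyz',a).as_matrix()
    return np.array(m['intrinsics']),np.array(m['xyz']),Rm,m
def ray(n,px):
    K,c,Rm,m=model(n); v=np.linalg.inv(K)@[px[0],px[1],1]
    return c,Rm@(v*[1,-1,-1])
def atz(n,px,z):
    c,d=ray(n,px); return c+d*(z-c[2])/d[2]
def proj(n,p):
    K,c,Rm,m=model(n); v=Rm.T@(np.array(p)-c)*[1,-1,-1]; u=K@v; return u[:2]/u[2]
E
python3 - <<'E'
from h import *
for n in ('scene','top'):
    cv2.imwrite(f'pics/{n}0.png',cams.camera(n)); print(cams.camera_model(n))
    for q in ('case','hinge_line','lid_edge','movement','weight_a','oil','tin','driver','barrel'):
        print(n,q,[(np.round(d['centre']),round(d['conf'],2)) for d in nets.mark_of(n,q)[:2]])
print(telemetry.get_obs())
E
```

```text
{'intrinsics': array([[380.97372162,   0.        , 313.03705167],
       [  0.        , 380.97372162, 197.41774117],
       [  0.        ,   0.        ,   1.        ]]), 'xyz': array([0.99827035, 0.61931123, 0.56420905]), 'attitude': array([ 1.00768518, -0.00750142,  2.52005935])}
scene case [(array([318., 238.]), 0.76)]
scene hinge_line [(array([307., 197.]), 0.83), (array([369., 350.]), 0.4)]
scene lid_edge [(array([398., 326.]), 0.75), (array([306., 132.]), 0.62)]
scene movement [(array([302., 236.]), 0.66)]
scene weight_a [(array([237., 176.]), 0.75), (array([203., 177.]), 0.74)]
scene oil [(array([400., 324.]), 0.92)]
scene tin [(array([470., 307.]), 0.87)]
scene driver []
scene barrel [(array([367., 349.]), 0.64)]
{'intrinsics': array([[481.1903324 ,   0.        , 325.01600334],
       [  0.        , 481.1903324 , 201.14020209],
       [  0.        ,   0.        ,   1.        ]]), 'xyz': array([ 0.2958283 , -0.0066616 ,  1.28691205]), 'attitude': array([ 0.21700135, -0.00528879, -1.43548119])}
top case [(array([314., 203.]), 0.66), (array([455., 214.]), 0.39)]
top hinge_line [(
[... 339 characters left out ...]
l [(array([217., 150.]), 0.49)]
{'time_s': 1.0, 'qpos': array([ 1.23138212e+00,  2.99937388e-01,  1.52098437e+00, -2.46965395e-05,
        1.32070230e+00, -6.65920873e-02]), 'joint_vel': array([-0.00161024, -0.00052586, -0.00062152, -0.00029024, -0.00046677,
       -0.00101108]), 'tau': array([ 1.85304365e-03, -5.31649733e+01, -3.52922416e+01,  7.09746452e-02,
        2.12430168e-02, -4.09274458e-05]), 'ee_pos': array([0.1482009 , 0.52965191, 0.20543168]), 'eef_rot': array([-3.14155973e+00,  2.17855775e-05,  2.86877664e+00]), 'force': array([-0.79880945,  0.58589781,  0.2393824 ]), 'moment': array([-0.02863543,  0.01349936, -0.02813237]), 'grip_force': 0.0, 'grip_width': 0.09420330311667083}
```

View pics/scene0.png

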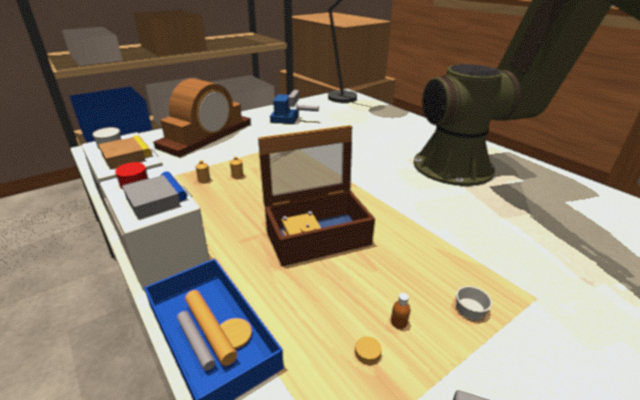

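View pics/top0.png

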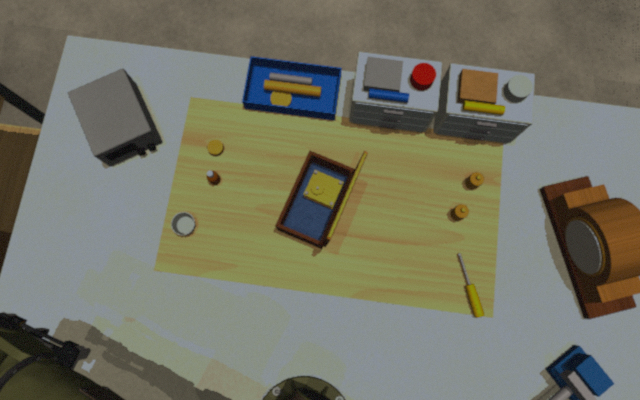

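The scene view shows the case at about (318,230) with its lid upright, its top edge at row 130. The oil, barrel and tin are on the front side. In the top view the case is at (317,200), the lid edge runs (365,153)-(330,242), and the weights and driver are on the hinge side.

```bash
python3 - <<'E'
from h import *
from scipy.optimize import least_squares
# zoomed crops
a=cv2.imread('pics/top0.png')[135:260,260:380]; b=cv2.imread('pics/scene0.png')[120:265,250:385]
cv2.imwrite('pics/z1.png',np.hstack([cv2.resize(a,(400,417),interpolation=3),cv2.resize(b,(388,417),interpolation=3)]))
for q,px,z in (('weight',(472,180),0),('weight',(457,213),0),('oil',(215,179),0),('tin',(181,223),0),('barrel',(217,150),0),('driver',(469,285),.01)):
    print(q,np.round(atz('top',px,z),3))
for q,px,z in (('weight',(237,176),0),('weight',(203,177),0),('oil',(400,324),0),('tin',(470,307),0),('barrel',(367,349),0)):
    print('scene',q,np.round(atz('scene',px,z),3))
print('case',atz('top',(314,203),0),atz('scene',(318,238),0)); print('hinge',atz('top',(339,204),.075),atz('scene',(307,197),.075))
def tri(p,q):
    c1,d1=ray('top',p);c2,d2=ray('scene',q)
    A=np.c_[d1,-d2]; t=np.linalg.lstsq(A,c2-c1,rcond=None)[0]; return c1+d1*t[0],c2+d2*t[1]
print(tri((343,191),(306,132)))
E
```

```text
weight [ 0.693 -0.37   0.   ]
weight [ 0.594 -0.336  0.   ]
oil [0.599 0.335 0.   ]
tin [0.465 0.403 0.   ]
barrel [0.682 0.344 0.   ]
driver [ 0.404 -0.38   0.01 ]
scene weight [ 0.593 -0.336  0.   ]
scene weight [ 0.68  -0.389  0.   ]
scene oil [0.596 0.337 0.   ]
scene tin [0.457 0.387 0.   ]
scene barrel [0.681 0.341 0.   ]
case [0.56862217 0.05402805 0.        ] [0.56984306 0.04864324 0.        ]
hinge [ 0.55887434 -0.01367471  0.075     ] [ 0.55487197 -0.01844129  0.075     ]
(array([ 0.55350647, -0.01775014,  0.24117939]), array([ 0.55624604, -0.01999666,  0.24187827]))
```

View pics/z1.png

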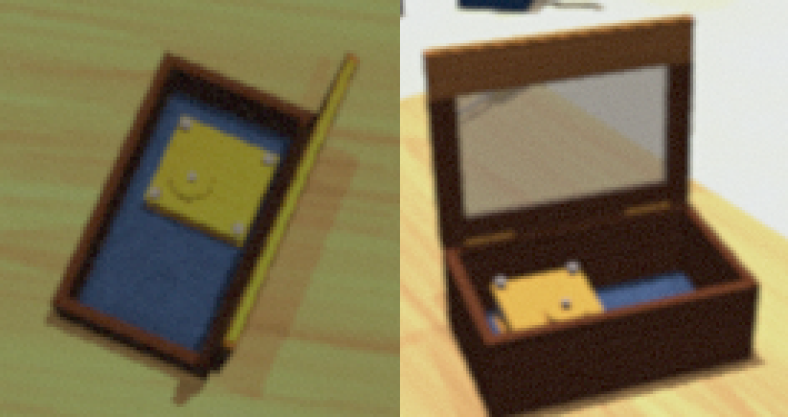

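The zoom shows the rim corners and the lid's edge ends clearly in both views, and I use them for a fit.

```bash
cat > fit.py <<'E'
from h import *
from scipy.optimize import least_squares
zt=lambda u,v:(260+u*.3,135+v*.3); zs=lambda u,v:(250+(u-400)/2.876,120+v/2.876)
# case coords: s = sign on case y
F=lambda s:(-.065,s*.11,.075); B=lambda s:(.065,s*.11,.075)
obs=[('top',zt(168,53),F,1),('top',zt(55,305),F,-1),('top',zt(315,113),B,1),('top',zt(207,362),B,-1),
('scene',zs(493,345),F,1),('scene',zs(757,285),F,-1),('scene',zs(445,248),B,1),('scene',zs(685,210),B,-1),
('top',zt(345,55),0,1),('top',zt(226,343),0,-1),('scene',zs(427,48),0,1),('scene',zs(692,17),0,-1)]
def res(p,full=False):
    x,y,a,th=p; r=[]
    for n,px,f,s in obs:
        q=f(s) if f else (.065-.165*np.cos(th),s*.11,.075+.165*np.sin(th))
        w=[x+q[0]*np.cos(a)-q[1]*np.sin(a), y+q[0]*np.sin(a)+q[1]*np.cos(a), q[2]]
        r.append(proj(n,w)-px)
    return np.round(r,1) if full else np.ravel(r)
s=least_squares(res,[.569,.05,-1.7,1.6],loss='soft_l1'); print(s.x); print(res(s.x,True))
E
python3 fit.py
```

```text
[ 0.56890106  0.04890901 -1.82833279  1.64453243]
[[-1.5 -0.6]
 [-1.2 -0.2]
 [ 0.1 -0.4]
 [ 0.3  2.2]
 [-1.7 -0.7]
 [ 1.5 -1.4]
 [-1.2  0. ]
 [ 1.2 -3.7]
 [ 0.8 -1.3]
 [-0.3  0.7]
 [-1.2  1.6]
 [ 0.8 -0.8]]
```

>>> {"api": "move_arm", "payload": {"increments": [[0,0,-0.035,-0.0155],[0,0,-0.035,0],[0,0,-0.035,0],[-0.038,-0.036,0,0],[-0.038,-0.036,0,0],[-0.038,-0.036,0,0],[-0.038,-0.036,0,0],[-0.038,-0.036,0,0],[-0.038,-0.036,0,0],[-0.038,-0.036,0,0],[-0.038,-0.036,0,0],[-0.038,-0.036,0,0],[-0.038,-0.036,0,0],[-0.038,-0.036,0,0],[-0.038,-0.036,0,0],[-0.038,-0.036,0,0],[-0.038,-0.036,0,0],[0,0,0,0],[0,0,0,0]], "grip": 0}}

```text
time_s: 3.38
ee_pos: [0.5342, -0.0927, 0.3103]
eef_rot: [3.141, -0.0, 2.884]
force: [0.4, -0.0, -0.0]
grip_width: 0.0005
grip_force: 0.0
```

```bash
cat > w.py <<'E'
from h import *
def where():
    o=telemetry.get_obs(); p=o['ee_pos']; f=np.array([.2546,.967]); t=np.array([-.967,.2546])
    r=p[:2]-[.5523,-.014]; F=o['force']
    print('t %.2f X %.4f F %.4f z %.4f yaw %.3f | fX %.2f fF %.2f fz %.2f w %.4f'%(o['time_s'],r@t,r@f,p[2],o['eef_rot'][2],F[:2]@t,F[:2]@f,F[2],o['grip_width']))
where()
E
python3 w.py
```

```text
t 3.38 X -0.0025 F -0.0808 z 0.3103 yaw 2.884 | fX -0.40 fF 0.06 fz -0.01 w 0.0005
```

>>> {"api": "move_arm", "payload": {"increments": [[0,0,0.05,0],[0,0,0.047,0],[0,0.02,0,0],[0,0.015,0,0],[0,0.006,0,0],[0,0.006,0,0],[0,0.006,0,0],[0,0.006,0,0],[0,0.006,0,0],[0,0.006,0,0],[0,0.006,0,0],[0,0,0,0]]}}

```text
time_s: 4.88
ee_pos: [0.554, -0.0182, 0.2133]
eef_rot: [3.142, -0.0, 2.885]
force: [0.1, 0.4, 0.1]
grip_width: -0.0
grip_force: 0.0
```

```bash
python3 w.py; python3 - <<'E'
from h import *
im=cams.camera('scene'); 
for d in nets.mark_of('scene','lid_edge')[:3]: print(d)
cv2.imwrite('pics/s1.png',cv2.resize(im[60:280,200:440],(720,660))[:600])
E
```

```text
t 4.88 X -0.0028 F -0.0036 z 0.2133 yaw 2.885 | fX 0.05 fF 0.41 fz 0.06 w -0.0000
{'centre': [310.8, 135.7], 'conf': 0.68}
```

View pics/s1.png

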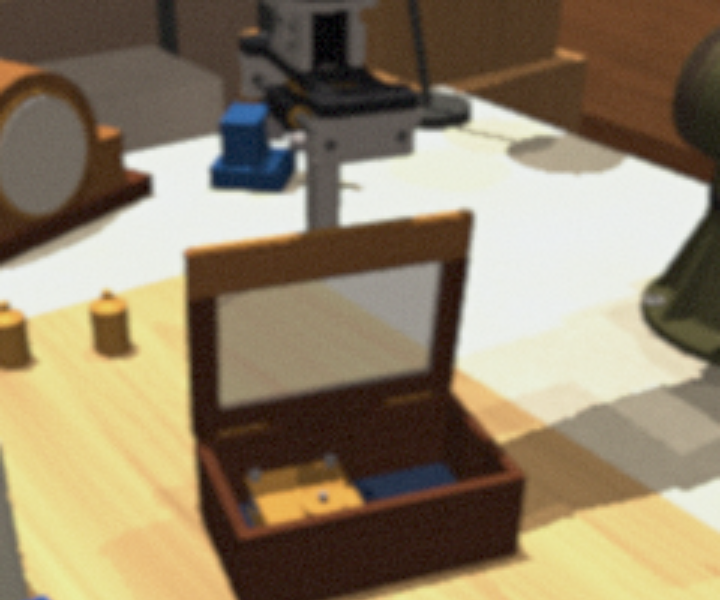

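The lid has turned forward: its edge now runs about (262,143)-(357,130), and the finger is behind it. I'll push on.

>>> {"api": "move_arm", "payload": {"increments": [[0,0.0065,0,0],[0,0.0065,0,0],[0,0.0065,0,0],[0,0.0065,0,0],[0,0.0065,0,0],[0,0,0,0]]}}

```text
time_s: 5.72
ee_pos: [0.5624, 0.0133, 0.2134]
eef_rot: [3.141, -0.0, 2.885]
force: [-0.6, -0.7, 0.3]
grip_width: 0.0007
grip_force: 0.0
```

```bash
python3 w.py; cat > ang.py <<'E'
from h import *
import sys
from scipy.optimize import minimize_scalar
def edge(th,s=0):
    x,y,a=.5689,.0489,-1.8283; q=(.065-.165*np.cos(th),s*.11,.075+.165*np.sin(th))
    return [x+q[0]*np.cos(a)-q[1]*np.sin(a), y+q[0]*np.sin(a)+q[1]*np.cos(a), q[2]]
def ang(px,n='scene'):
    r=minimize_scalar(lambda t:np.sum((proj(n,edge(t))-px)**2),bounds=(-.2,1.85),method='bounded'); return round(r.x,3),round(r.fun**.5,1)
if __name__=='__main__':
    im=cams.camera('scene')
    for d in nets.mark_of('scene','lid_edge')[:3]: print(d,ang(d['centre']))
    if len(sys.argv)>1: cv2.imwrite(sys.argv[1],cv2.resize(im[60:280,200:440],(720,660))[:600])
    print(ang((310.8,135.7)))
E
python3 ang.py pics/s2.png
```

```text
t 5.72 X -0.0028 F 0.0289 z 0.2134 yaw 2.885 | fX 0.36 fF -0.83 fz 0.35 w 0.0007
{'centre': [318.3, 145.6], 'conf': 0.94} (np.float64(1.257), np.float64(0.8))
(np.float64(1.498), np.float64(0.3))
```

```bash
python3 ang.py;python3 ang.py; python3 w.py
```

```text
{'centre': [318.4, 148.1], 'conf': 0.7} (np.float64(1.219), np.float64(0.2))
(np.float64(1.498), np.float64(0.3))
{'centre': [317.5, 149.4], 'conf': 0.95} (np.float64(1.206), np.float64(1.6))
(np.float64(1.498), np.float64(0.3))
t 6.03 X -0.0029 F 0.0282 z 0.2135 yaw 2.884 | fX -0.07 fF -0.41 fz 0.06 w 0.0003
```

>>> {"api": "move_arm", "payload": {"increments": [[0,0,-0.05,0],[0,0.06,0,0],[0,0.062,0,0],[0,0,0.06,0],[0,0,0.053,0],[0,0,0,0]]}}

```text
time_s: 6.78
ee_pos: [0.5917, 0.1304, 0.1472]
eef_rot: [-3.139, -0.006, 2.884]
force: [0.2, 0.2, 0.9]
grip_width: 0.0006
grip_force: 0.0
```

```bash
python3 w.py; python3 ang.py pics/s3.png; python3 ang.py; python3 w.py
```

```text
t 6.78 X -0.0013 F 0.1497 z 0.1472 yaw 2.884 | fX -0.20 fF 0.21 fz 0.92 w 0.0006
{'centre': [324.6, 166.6], 'conf': 0.66} (np.float64(0.935), np.float64(1.4))
(np.float64(1.498), np.float64(0.3))
{'centre': [325.6, 172.7], 'conf': 0.8} (np.float64(0.855), np.float64(2.3))
(np.float64(1.498), np.float64(0.3))
t 6.97 X -0.0040 F 0.1507 z 0.1534 yaw 2.884 | fX 0.16 fF -0.10 fz 0.57 w 0.0007
```

View pics/s3.png

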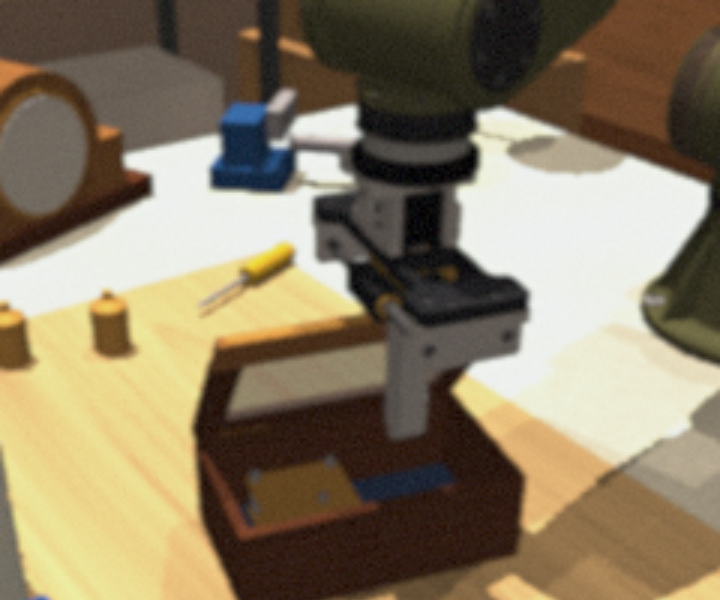

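The finger stands in front of the falling lid (tip at about (403,435) in the crop). I'll wait for the catch.

>>> {"api": "move_arm", "payload": {"increments": [[0,0,0,0],[0,0,0,0],[0,0,0,0],[0,0,0,0],[0,0,0,0],[0,0,0,0]]}}

```text
time_s: 7.72
ee_pos: [0.5935, 0.1309, 0.1506]
eef_rot: [3.141, 0.0, 2.884]
force: [1.9, 2.3, 1.3]
grip_width: 0.0004
grip_force: 1.6
```

```bash
python3 w.py; python3 ang.py; python3 ang.py; python3 w.py
```

```text
t 7.72 X -0.0029 F 0.1506 z 0.1506 yaw 2.884 | fX -1.24 fF 2.74 fz 1.32 w 0.0004
{'centre': [330.6, 193.8], 'conf': 0.69} (np.float64(0.586), np.float64(2.4))
(np.float64(1.498), np.float64(0.3))
{'centre': [331.8, 190.3], 'conf': 0.89} (np.float64(0.625), np.float64(0.6))
(np.float64(1.498), np.float64(0.3))
t 7.92 X -0.0029 F 0.1506 z 0.1506 yaw 2.884 | fX -1.51 fF 4.40 fz 0.82 w 0.0010
```

>>> {"api": "move_arm", "payload": {"increments": [[0,0.001,0.0018,0],[0,0.001,0.0018,0],[0,0.001,0.0018,0],[0,0.001,0.0018,0],[0,0.001,0.0018,0],[0,0.001,0.0018,0],[0,0.001,0.0018,0],[0,0.001,0.0018,0]]}}

```text
time_s: 8.93
ee_pos: [0.5957, 0.139, 0.1362]
eef_rot: [3.141, 0.001, 2.884]
force: [2.8, 6.2, 2.4]
grip_width: 0.0004
grip_force: 3.2
```

```bash
cat > s.py <<'E'
from ang import *
f=np.array([.2546,.967]); t=np.array([-.967,.2546]); L=[];A=[]
for i in range(5):
    cams.camera('scene'); d=nets.mark_of('scene','lid_edge')
    if d: A.append(ang(d[0]['centre']))
    o=telemetry.get_obs(); F=o['force']; L.append([F[:2]@t,F[:2]@f,F[2]])
p=o['ee_pos']; print('t',o['time_s'],'F',round((p[:2]-[.5523,-.014])@f,4),'z',round(p[2],4)); print(np.mean(L,0),np.std(L,0)); print([(float(a),float(b)) for a,b in A])
E
python3 w.py; python3 s.py
```

```text
t 8.93 X -0.0030 F 0.1590 z 0.1362 yaw 2.884 | fX -1.15 fF 6.67 fz 2.35 w 0.0004
t 9.425 F 0.159 z 0.1362
[-2.08267741  6.7784425   1.40643765] [0.65065655 0.65111595 0.52708849]
[(0.477, 3.6), (0.514, 1.0), (0.519, 0.1), (0.479, 2.4), (0.488, 2.2)]
```

>>> {"api": "move_arm", "payload": {"increments": [[0,0.00085,0.0019,0],[0,0.00085,0.0019,0],[0,0.00085,0.0019,0],[0,0.00085,0.0019,0],[0,0.00085,0.0019,0],[0,0.00085,0.0019,0],[0,0.00085,0.0019,0],[0,0.00085,0.0019,0]]}}

```text
time_s: 10.42
ee_pos: [0.5976, 0.1458, 0.1211]
eef_rot: [3.14, 0.001, 2.885]
force: [5.0, 6.9, 2.1]
grip_width: 0.0003
grip_force: 3.9
```

```bash
python3 s.py
```

```text
t 10.925 F 0.166 z 0.1211
[-2.5977019   8.12312544  1.58900089] [0.66449418 0.24959253 0.46157372]
[(0.404, 2.3), (0.384, 4.4), (0.407, 2.0), (0.368, 1.9), (0.399, 2.5)]
```

>>> {"api": "move_arm", "payload": {"increments": [[0,0.0007,0.0019,0],[0,0.0007,0.0019,0],[0,0.0007,0.0019,0],[0,0.0007,0.0019,0],[0,0.0007,0.0019,0],[0,0.0007,0.0019,0],[0,0.0007,0.0019,0],[0,0.0007,0.0019,0],[0,0.0007,0.0019,0]]}}

```text
time_s: 12.05
ee_pos: [0.5991, 0.1516, 0.1038]
eef_rot: [3.141, 0.001, 2.884]
force: [4.3, 4.4, 1.3]
grip_width: 0.0003
grip_force: 3.0
```

```bash
python3 s.py
```

```text
t 12.55 F 0.172 z 0.1037
[-3.53704147  6.73025792  0.09746282] [0.23928581 0.50505606 0.2499925 ]
[(0.252, 1.6), (0.318, 3.1), (0.276, 2.3), (0.279, 0.2), (0.283, 2.4)]
```

>>> {"api": "move_arm", "payload": {"increments": [[-0.0001,0.0004,0.002,0],[-0.0001,0.0004,0.002,0],[-0.0001,0.0004,0.002,0],[-0.0001,0.0004,0.002,0],[-0.0001,0.0004,0.002,0],[-0.0001,0.0004,0.002,0],[-0.0001,0.0004,0.002,0],[-0.0001,0.0004,0.002,0]]}}

```text
time_s: 13.55
ee_pos: [0.6002, 0.155, 0.0876]
eef_rot: [3.14, -0.0, 2.885]
force: [1.8, 8.6, 0.8]
grip_width: 0.0005
grip_force: 4.6
```

```bash
python3 s.py
```

```text
t 14.05 F 0.1756 z 0.0875
[ 0.14966857  9.83783329 -0.27596025] [0.17984409 0.3988364  0.41050146]
[(0.19, 2.2), (0.186, 1.2), (0.199, 1.6), (0.193, 1.2), (0.147, 0.4)]
```

>>> {"api": "move_arm", "payload": {"increments": [[0,0.00025,0.0018,0],[0,0.00025,0.0018,0],[0,0.00025,0.0018,0],[0,0.00025,0.0018,0],[0,0.00025,0.0018,0],[0,0.00025,0.0018,0],[0,0.00025,0.0018,0],[0,0.00025,0.0018,0]]}}

```text
time_s: 15.05
ee_pos: [0.6007, 0.1569, 0.0731]
eef_rot: [3.14, -0.0, 2.885]
force: [2.4, 9.8, -0.5]
grip_width: 0.0005
grip_force: 4.5
```

```bash
python3 s.py
```

```text
t 15.55 F 0.1776 z 0.0731
[-0.44171949  9.69135074 -0.50975911] [0.25862485 0.47154074 0.41757781]
[(0.114, 1.3), (0.088, 0.7), (0.145, 3.4), (0.107, 2.5)]
```

>>> {"api": "move_arm", "payload": {"increments": [[0,0.0001,0.0018,0],[0,0.0001,0.0018,0],[0,0.0001,0.0018,0],[0,0.0001,0.0018,0],[0,0.0001,0.0018,0],[0,0.0001,0.0018,0],[0,0,0.0018,0],[0,0,0.0018,0],[0,0,0.0018,0],[0,0,0.0018,0]]}}

```text
time_s: 16.8
ee_pos: [0.6016, 0.1575, 0.0562]
eef_rot: [3.14, 0.002, 2.885]
force: [2.3, 9.0, 6.6]
grip_width: 0.0004
grip_force: 4.6
```

```bash
python3 s.py
```

```text
t 17.3 F 0.1784 z 0.0561
[-1.25371236  9.68312542  4.53173853] [0.45455175 0.22705899 0.25756165]
[(0.004, 3.0), (0.019, 4.3), (0.006, 1.8), (0.04, 0.1), (0.045, 0.5)]
```

>>> {"api": "move_arm", "payload": {"increments": [[0,0.003,0,0],[0,0.012,0,0],[0,0.025,0,0],[0,0.01,-0.03,0],[0,0,-0.05,0],[0,0,-0.05,0],[0,0,-0.05,0],[0,0,0,0],[0,0,0,0],[0,0,0,0]]}}

```text
time_s: 18.55
ee_pos: [0.6132, 0.2049, 0.2335]
eef_rot: [-3.14, -0.002, 2.884]
force: [-0.2, -0.5, -0.5]
grip_width: 0.0007
grip_force: 0.0
```

```bash
python3 s.py; python3 ang.py pics/s9.png
```

```text
t 19.05 F 0.2273 z 0.2353
[-0.26252082 -0.03095427  0.20896115] [0.29630577 0.25791126 0.27120171]
[(-0.021, 2.0), (0.006, 2.3), (-0.01, 0.6), (0.001, 2.7), (-0.017, 0.9)]
{'centre': [335.3, 236.3], 'conf': 0.86} (np.float64(0.019), np.float64(1.5))
(np.float64(1.498), np.float64(0.3))
```

View pics/s9.png

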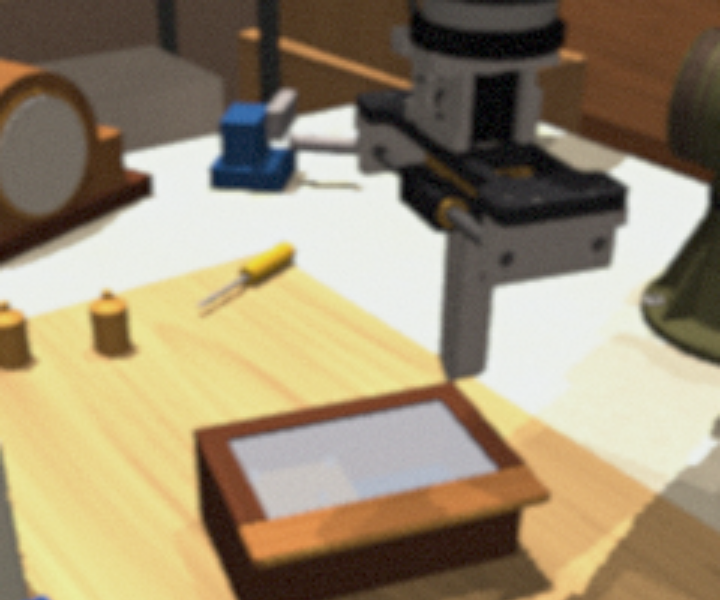

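The picture shows the lid flat and shut (front edge at about (250,550)-(545,490) in the crop), with the gripper clear of it.

```bash
python3 -c "
from h import *
print(hand_in())"
```

```text
the job is handed in; nothing more can be done
None
```

I tipped the lid, caught it on the finger at about 0.6 rad and lowered it slowly until it shut (about 0 rad by camera); the gripper was clear of everything when I handed in, but no verdict came back and I did not re-measure the bench things.

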